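# Give out one token from the dispenser and slide it onto the donor's slip

### The job

Give the donor one token: press the token dispenser's plunger fully down once and let it spring back, so that a single token comes out of the mouth onto the desk, then push that token along the desk with the fingertips until it lies flat and wholly on the white paper slip, and take the hand away. Do not pick the token up, leave the other tokens in the dispenser's tube, and do not disturb the other things on the desk.

Things in the scene. Friction and masses are not known exactly. Their poses are not given: they have to be found in the camera images.
- dispenser: Token dispenser, screwed to the desk: steel base plate (x -45 to +88 mm, 76 mm wide, 3 mm thick), grey housing round the plunger (62 x 60 mm, 52 mm tall) and in front of it an upright clear tube, 54 mm wide, with five tokens. Origin at desk level on the plunger's axis; x points out of the mouth, the slot under the tube's front through which a token comes; z up. Nothing reaches beyond x = 90 mm.
- plunger_top (a point): Centre of the top of the plunger's black round knob (30 mm diameter, 10 mm thick, on a 10 mm steel rod out of the top of the grey housing). It is 92 mm above the desk when up, 62 mm when fully pressed.
- plunger (a joint): How far the plunger is pressed, in m: 0 up, 0.030 fully down on its stop. A spring resists with 2 N at the top to 7 N at the bottom (up to 10 N while a token moves) and returns it within half a second. A crank drives a flat blade forward by twice this travel, which pushes the lowest token out (blade tip then at the dispenser's x = 97 mm); on release it draws back and the next token drops into place.
- token_1: The lowest token in the tube, which comes out at the first press: plain dark wooden disc, 45 mm diameter, 8 mm thick, 10 to 17 g; origin at the centre of its underside. It drops flat on the desk, its centre 120 mm ahead of the plunger's axis (further by some cm after a fast press). It slides with ordinary friction and stops with the push; two fingertips 25 to 30 mm apart behind its rim, 2 to 4 mm over the desk, keep it from veering.
- slip: The donor's slip: white ruled sheet of paper, 148 mm (its x) by 105 mm (its y), taped flat to the desk at its corners, too thin to stop anything sliding over its edge. Origin at its centre. It lies to the left or to the right of the dispenser's mouth.
- register: An open pocket notebook, 144 mm (x) by 184 mm (y), 8 mm thick, fixed to the desk on the other side of the dispenser from the slip. Origin under its centre. Not the slip.
- tube (a point): Point on the tube's axis, on its floor, 3 mm above the desk and 60 mm ahead of the plunger's axis. The tube's top is 53 mm above the desk; the other four tokens stay stacked in it.
- token_2: The second token (counted from below) in the tube, the same kind of disc (45 mm diameter, 8 mm thick); origin at the centre of its underside. It must stay in the tube and sinks 8 mm when the lowest one has gone.
- token_3: The third token (counted from below) in the tube, the same kind of disc (45 mm diameter, 8 mm thick); origin at the centre of its underside. It must stay in the tube and sinks 8 mm when the lowest one has gone.
- token_4: The fourth token (counted from below) in the tube, the same kind of disc (45 mm diameter, 8 mm thick); origin at the centre of its underside. It must stay in the tube and sinks 8 mm when the lowest one has gone.
- token_5: The top token (counted from below) in the tube, the same kind of disc (45 mm diameter, 8 mm thick); origin at the centre of its underside. It must stay in the tube and sinks 8 mm when the lowest one has gone.
- stamp: Rubber stamp with a wooden handle, standing on the desk, 58 x 29 mm, 84 mm tall. Bystander. Origin at its underside.
- bell: Round steel desk bell with a small push knob, 80 mm diameter, 58 mm tall. Bystander. Origin at its underside.
- pen: Ballpoint pen lying on the desk, 140 mm long, 11 mm thick. Bystander. Origin at its underside.
- stapler: Black stapler, 125 x 34 mm, about 60 mm tall. Bystander. Origin at its underside.
- mug: White mug, 82 mm diameter, 92 mm tall. Bystander. Origin at its underside.
- jar: Amber preserve jar with a brass lid, 90 mm diameter, 125 mm tall. Bystander. Origin at its underside.
- baby_bottle: Clear baby bottle with a white collar, 60 mm diameter, 167 mm tall. Bystander. Origin at its underside.
Not all that is in view belongs to the job. What is shaped like the dispenser but blue is not meant. What is shaped like the token_5 but red is not meant.

How it is judged:
By the outcome, as a careful person would: the job done as asked, in the order asked, and still so for the second after the job is handed in, with the robot touching nothing.
It also fails if it takes over 56 s, if anything falls off the work surface, if the arm or the gripper's body presses on something with over 40 N, if the wrist force passes 120 N, or if a joint passes its speed limit or range.

### The arm

A 7-joint arm with a two-finger parallel gripper is mounted at the origin on the work surface. World frame = base frame: x ahead of the robot, y to its left, z up, the work surface at z = 0. Lengths are in m, angles in rad, forces in N, time in s.
With the tool pointing down it reaches from about 0.425 to 0.825 m from the base axis. Payload 3.6 kg.
Tool frame: the origin (TCP) lies at the very end of the fingers, on their centre line; the grasp point (between the pads) lies 19 mm behind it; y points along the fingers, x is the direction in which the jaws open and shut, and the axes are right-handed (so a half turn about y gives the same grasp; the last joint's range is limited). The gripper opens to 93 mm and grips with 3 to 60 N. Pads are 15 mm wide; open, the fingers measure 128 mm over their backs; the gripper's body (75 mm by 188 mm) begins 65 mm behind the grasp point.
Start: joints at [1.224, 0.615, -0.013, 1.423, 0.008, 1.103, -0.04], TCP at [0.204, -0.617, 0.191] pointing down, gripper open.
Joint ranges: [-3.12, 3.12], [-0.3, 2.06], [-1.34, 1.32], [0.26, 2.42], [-1.36, 4.5], [0.01, 1.98], [-2.84, 2.84]. Speed limits (rad/s): [2.79, 2.79, 3.14, 3.14, 3.14, 3.14, 3.14].

### API

Orientations are given as a unit quaternion [x, y, z, w].
In Python, from rig import status, read_camera, camera_model, env gives the robot as it stands.
- The arm moves only by the tool apply_moves, never from a script. Its arguments are lists of equal length, an entry for each row: "delta_pos": the shift along the tool's x, y, z in cm, a list of three; "yaw": the turn about the tool's y in degrees; "grip": the closure, from -1 (fully open) to 1 (shut), so that 0 is half open. In form: {"delta_pos": [[dx, dy, dz], ...], "yaw": [yaw, ...], "grip": [grip, ...]}. A call has 1 to 20 rows; each row shifts and turns the commanded pose from where the row before left it, along the tool's axes as they then stand; what a row does not reach is not made up. A row lasts 1/10 s, in which the tool goes at most 50 mm and 8.59 degrees, less where a joint would pass 70% of its speed; a pose out of reach is approached as far as the arm can. A call with a gripper value outside its range is refused whole. The fingers move at their own pace and stop on an object; "newtons" is the grip in N (left out, the last holds). Time passes only in rows, so rows that do not move let the fingers close. It gives the time, the measured TCP pose, the force and the opening at its end, in the units of the state.
- status.read_state(): the state, without advancing time (a new reading comes with each control period).
- read_camera(name): name is "side" or "top" or "wrist"; returns (picture, depth): 400x640x3 uint8, red, green, blue; 400x640 float32, m along the optical axis (not along the pixel's ray), 0 where there is no reading.
- camera_model(name): a dict with "fx", "fy", "cx", "cy" (pixels), "world_from_camera" (4x4, takes a point from camera to world coordinates). Camera axes: x right, y down, z forward; pixel columns grow to the right and rows downward; lengths in m; the calibration is good to about 2 mm. A picture is of the moment at which its call begins: read the wrist's pose just before it. camera_model takes no time and is no camera call; for the wrist camera it gives the pose at the moment of the call.
- env.job_done(): hands the job in, once; it reports no verdict.
The state is a dict: "clock": time; "joint_positions": joint angles; "qd": joint speeds; "joint_torque": joint torques, N m; "ee_pos": TCP position; "tool_rot": TCP orientation; "ft_force": force on the tool from outside, world axes, zero at the start; "wrist_torque": the same for the moment, N m; "opening": finger opening in m.
Only numpy, scipy, OpenCV 4.12 (cv2) and the standard library are available. Lean on these libraries where they do the work, as an engineer would, in place of code of your own. Each camera call takes 0.05 s, during which the arm holds its last target. There are 200 camera calls.

## Working session

There is one attempt and no reset: what is moved stays moved. The work goes in short steps, Python scripts to look and compute and a tool call to move; the robot and the scene stay as the last step left them, time stands still between calls to the robot, and variables do not carry over. Pictures are saved under pics/ and viewed, about 8 in all and at most 12, crops included, and the job is handed in when it is done.

Besides the shell and the picture viewer there is one more tool, called after "Request:" by a JSON object that holds its "op" and its "data". apply_moves: Moves the arm, as the interface text tells. Its arguments: {"type":"object","properties":{"delta_pos":{"type":"array","items":{"type":"array","items":{"type":"number"}}},"yaw":{"type":"array","items":{"type":"number"}},"grip":{"type":"array","items":{"type":"number"}},"newtons":{"type":"number"}},"required":["delta_pos","yaw","grip"]}

```bash
ls; mkdir -p pics
python3 - <<'E'
from rig import status, read_camera, camera_model
import cv2, numpy as np
print(status.read_state())
for n in ["top","side"]:
    p,d=read_camera(n); cv2.imwrite(f"pics/{n}0.png",cv2.cvtColor(p,cv2.COLOR_RGB2BGR)); np.save(f"{n}0.npy",d); m=camera_model(n); print(n,m)
E
```

```text
pics
{'clock': 0.0, 'joint_positions': array([ 1.2245172 ,  0.61587462, -0.0125997 ,  1.42485945,  0.00809709,
        1.10338853, -0.04039885]), 'qd': array([-4.39025050e-04,  7.43805261e-04, -9.18394692e-04,  1.36348299e-03,
        1.27207345e-03, -2.13407891e-05,  5.67476176e-05]), 'joint_torque': array([-8.93657602e-05, -4.58937836e+01,  2.08727801e-01, -1.65746427e+01,
       -6.11485611e-02,  2.04674253e-02,  2.51487681e-04]), 'ee_pos': array([ 0.20406738, -0.61624914,  0.18952332]), 'tool_rot': array([-0.57273604,  0.4147217 , -0.41328329,  0.57373885]), 'ft_force': array([-0.24185874, -0.24972244,  0.39394767]), 'wrist_torque': array([ 0.00084964,  0.02270942, -0.00396438]), 'opening': 0.09284693251470615}
top {'fx': 451.97043936398484, 'fy': 451.97043936398484, 'cx': 326.0014866615407, 'cy': 197.5474497156193, 'world_from_camera': array([[ 0.01523373, -0.98064659,  0.19519273,  0.32233499],
       [-0.99988303, -0.01467385,  0.00431413,  0.01859433],
       [-0.00136641, -0.19523562, -0.98075542,  1.30133809],
       [ 0.        ,  0.        ,  0.        ,  1.        ]])}
side {'fx': 406.93211360955684, 'fy': 406.93211360955684, 'cx': 314.7213830151262, 'cy': 196.5964362680495, 'world_from_camera': array([[ 0.98756096, -0.10986903,  0.11248176,  0.41415375],
       [-0.15616999, -0.6021947 ,  0.78292559, -0.95322393],
       [-0.01828336, -0.79075302, -0.61186222,  0.85156171],
       [ 0.        ,  0.        ,  0.        ,  1.        ]])}
```

View pics/top0.png

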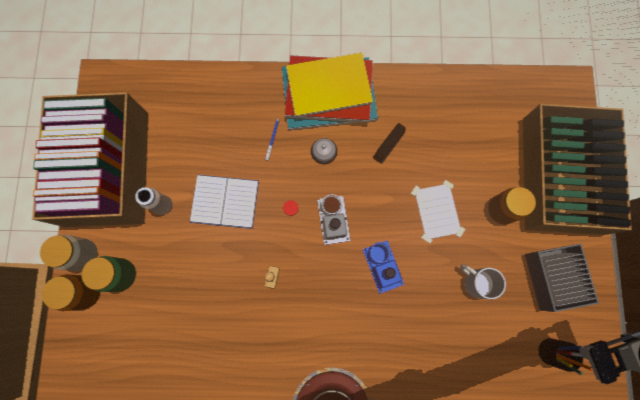

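View pics/side0.png

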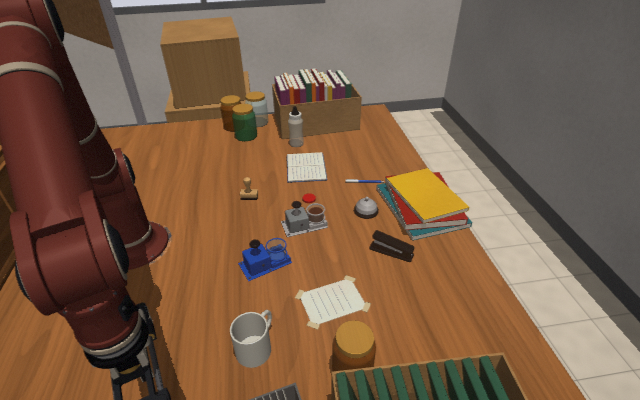

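The top view shows two dispenser shapes: grey at about (334,218) and blue at about (383,265). Grey fits the description and blue is excluded. The slip is the taped sheet at (438,211), and the notebook at (224,202) is the register. The red disc at (290,208) is not meant. Next I'll measure these and confirm in a crop.

```bash
cat > h.py <<'E'
import numpy as np, cv2
from rig import status, read_camera, camera_model
def ray(name,uv,z,m=None):
    m=m or camera_model(name); T=m["world_from_camera"]
    d=T[:3,:3]@np.array([(uv[0]-m["cx"])/m["fx"],(uv[1]-m["cy"])/m["fy"],1.]); o=T[:3,3]
    return o+d*(z-o[2])/d[2]
def pix(name,p,m=None):
    m=m or camera_model(name); T=m["world_from_camera"]
    c=T[:3,:3].T@(np.array(p)-T[:3,3]); return np.array([m["fx"]*c[0]/c[2]+m["cx"],m["fy"]*c[1]/c[2]+m["cy"]])
E
python3 - <<'E'
from h import *
im=cv2.imread("pics/top0.png"); d=np.load("top0.npy")
hsv=cv2.cvtColor(im,cv2.COLOR_BGR2HSV)
def roi(m,x0,y0,x1,y1):
    o=np.zeros_like(m);o[y0:y1,x0:x1]=m[y0:y1,x0:x1];return o
# slip
w=roi(((hsv[...,1]<40)&(hsv[...,2]>150)).astype(np.uint8),405,170,475,250)
w=cv2.morphologyEx(w,cv2.MORPH_CLOSE,np.ones((3,3)))
c=max(cv2.findContours(w,0,2)[0],key=cv2.contourArea); r=cv2.minAreaRect(c); b=cv2.boxPoints(r)
P=np.array([ray("top",q,0) for q in b]); print("slip",r,P.mean(0),np.linalg.norm(np.diff(P,axis=0),axis=1)); print(P)
# plate+dispenser by low saturation
g=roi((hsv[...,1]<70).astype(np.uint8),305,190,355,250)
c=max(cv2.findContours(g,0,2)[0],key=cv2.contourArea); r=cv2.minAreaRect(c); print("disp",r,[ray("top",q,.003) for q in cv2.boxPoints(r)])
k=roi(((hsv[...,2]<60)).astype(np.uint8),322,212,350,235)
n,l,s,ce=cv2.connectedComponentsWithStats(k); print(s[1:],ce[1:],[ray("top",q,.092) for q in ce[1:]])
S=cv2.resize(im[180:260,300:470],None,fx=4.6,fy=4.6,interpolation=cv2.INTER_CUBIC); cv2.imwrite("pics/crop1.png",S)
E
```

```text
slip ((437.5246276855469, 211.1080322265625), (56.557701110839844, 41.753414154052734), 77.19573211669922) [ 0.54687837 -0.30153793  0.        ] [0.12465299 0.16602087 0.12164333]
[[ 0.6132832  -0.22543356  0.        ]
 [ 0.64312692 -0.34646132  0.        ]
 [ 0.47980167 -0.37625719  0.        ]
 [ 0.4513017  -0.25799963  0.        ]]
disp ((333.1329345703125, 218.3641357421875), (48.81035614013672, 26.610008239746094), 81.25383758544922) [array([0.58413651, 0.05287609, 0.003     ]), array([ 0.59740782, -0.02409341,  0.003     ]), array([ 0.45600349, -0.04656857,  0.003     ]), array([0.44324442, 0.02883434, 0.003     ])]
[] [] []
```

View pics/crop1.png

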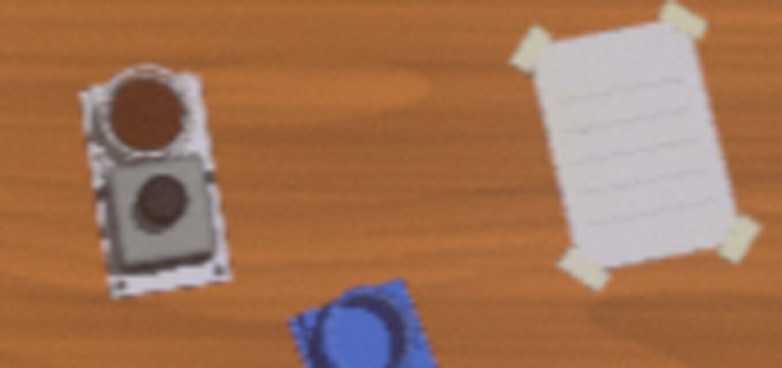

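The crop confirms the grey dispenser: knob at crop (160,201), tube with a brown token at (147,114), and plate corners readable. The slip's corners are near (533,45), (690,20), (740,243) and (590,270). I'll turn these into positions.

Run:
```python
from h import *
f=lambda u,v,z:ray("top",((u+.5)/4.6-.5+300,(v+.5)/4.6-.5+180),z)
S=np.array([f(*q,0) for q in [(533,45),(690,20),(740,243),(590,270)]]); print("slip",S.round(4),S.mean(0),[np.linalg.norm(S[i]-S[i-1]) for i in range(4)])
P=np.array([f(*q,.003) for q in [(80,92),(198,73),(232,280),(113,298)]]); print("plate",P.round(4),[np.linalg.norm(P[i]-P[i-1]) for i in range(4)])
ax=(P[0]+P[1]-P[2]-P[3])/2; yaw=np.arctan2(ax[1],ax[0]); e=np.array([np.cos(yaw),np.sin(yaw),0])
print("yaw",np.degrees(yaw),"origin from plate",P.mean(0)-e*.0215)
print("knob",f(160,201,.092)); t=f(147,114,.043);print("token5 top",t,t-e*.06)
ax=(S[0]+S[1]-S[2]-S[3])/2;print("slip yaw",np.degrees(np.arctan2(ax[1],ax[0])))
# side-view check of knob
im=cv2.imread("pics/side0.png"); k=pix("side",f(160,201,.092)); print("knob in side",k)
i=im[180:250,220:420]; cv2.imwrite("pics/crop2.png",cv2.resize(i,None,fx=4,fy=4,interpolation=cv2.INTER_CUBIC)); print("in crop",(k-[220,180])*4, (pix("side",f(147,114,.043))-[220,180])*4)
```

```text
slip [[ 0.6098 -0.2388  0.    ]
 [ 0.6277 -0.3399  0.    ]
 [ 0.4844 -0.3659  0.    ]
 [ 0.4659 -0.2712  0.    ]] [ 0.54693563 -0.30395214  0.        ] [np.float64(0.14742882393598503), np.float64(0.10268617421572916), np.float64(0.14567218450259342), np.float64(0.09646809330582852)]
plate [[ 0.5742  0.0506  0.003 ]
 [ 0.5876 -0.0244  0.003 ]
 [ 0.456  -0.0467  0.003 ]
 [ 0.4436  0.0275  0.003 ]] [np.float64(0.132614051101885), np.float64(0.07615596256266066), np.float64(0.13356380980569038), np.float64(0.07519448080774432)]
yaw 9.819123895171009 origin from plate [ 0.49416496 -0.00194271  0.003     ]
knob [4.92524349e-01 2.05441170e-04 9.20000000e-02]
token5 top [0.55326159 0.0080841  0.043     ] [ 0.49414053 -0.00214821  0.043     ]
slip yaw 11.466280876814999
knob in side [295.50460616 202.5552267 ]
in crop [302.01842464  90.2209068 ] [381.50589408 124.63094796]
```

View pics/crop2.png

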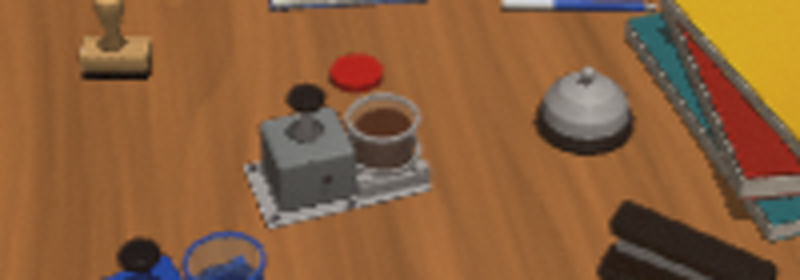

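Top and side views agree within about 2 mm: knob near (0.493,-0.001), dispenser yaw 9.8°, slip centre (0.547,-0.304). Now the tool axes, the bystander positions, and the deltas for the approach.

```bash
cat >> h.py <<'E'
from scipy.spatial.transform import Rotation as R
def go(target,xaxis_deg=None):
    s=status.read_state(); r=R.from_quat(s["tool_rot"]).as_matrix(); d=r.T@(np.array(target)-s["ee_pos"])*100
    a=np.degrees(np.arctan2(r[1,0],r[0,0]))
    print("clk",s["clock"],"tcp",s["ee_pos"].round(4),"xaxis",a.round(2),"zaxis",r[:,2].round(3),"F",s["ft_force"].round(2),"open",round(s["opening"],4)); print("delta cm tool axes",d.round(2))
    return s,r
E
python3 - <<'E'
from h import *
s,r=go([.493,-.001,.13]); print(r.round(3), s["joint_positions"])
for n,q,z in [("bell",(323,151),.04),("stap",(376,159),.02),("stap",(404,127),.05),("mug",(488,284),.05),("mughandle",(463,268),.05),("jar",(519,203),.12),("red",(290,208),.008),("pen",(268,157),.005),("stamp",(271,277),.05),("blue knob",(389,273),.09)]: print(n,ray("top",q,z).round(3))
E
```

```text
clk 0.1 tcp [ 0.2041 -0.6163  0.1896] xaxis -71.67 zaxis [ 0.949  0.314 -0.   ] F [-1.18 -0.84  0.05] open 0.0926
delta cm tool axes [-49.31   6.07  46.77]
[[ 0.314 -0.001  0.949]
 [-0.949  0.002  0.314]
 [-0.002 -1.    -0.   ]] [ 1.22451563  0.61578686 -0.01261454  1.42469376  0.00811021  1.10340592
 -0.04039033]
bell [0.711 0.035 0.04 ]
stap [ 0.695 -0.121  0.02 ]
stap [ 0.784 -0.2    0.05 ]
mug [ 0.338 -0.42   0.05 ]
mughandle [ 0.38  -0.354  0.05 ]
jar [ 0.55  -0.489  0.12 ]
red [0.547 0.128 0.008]
pen [0.701 0.199 0.005]
stamp [0.348 0.171 0.05 ]
blue knob [ 0.362 -0.146  0.09 ]
```

Request:
{"op": "apply_moves", "data": {"delta_pos": [[-3.52,0,3.34],[-3.52,0,3.34],[-3.52,0,3.34],[-3.52,0,3.34],[-3.52,0,3.34],[-3.52,0,3.34],[-3.52,0,3.34],[-3.52,0,3.34],[-3.52,0,3.34],[-3.52,0,3.34],[-3.52,0,3.34],[-3.52,0,3.34],[-3.52,0,3.34],[-3.52,0,3.34],[0,0,0],[0,0,0]], "yaw": [0,0,0,0,0,0,0,0,0,0,0,0,0,0,0,0], "grip": [1,1,1,1,1,1,1,1,1,1,1,1,1,1,1,1], "newtons": 10}}

```text
clock: 1.7
ee_pos: [0.493, -0.0009, 0.1902]
tool_rot: [0.574, -0.413, 0.413, -0.574]
ft_force: [-0.2, -0.9, -0.1]
opening: 0.0007
```

Request:
{"op": "apply_moves", "data": {"delta_pos": [[0,0,0],[0,0,0],[0,0,0],[0,0,0],[0,0,0],[0,0,0],[0,0,0],[0,0,0],[0,0,0],[0,0,0],[0,0,0],[0,0,0]], "yaw": [-8,-8,-8,-8,-8,-8,-8,-8,-8,-8,0,0], "grip": [1,1,1,1,1,1,1,1,1,1,1,1]}}

```text
clock: 2.9
ee_pos: [0.4928, -0.0039, 0.1905]
tool_rot: [0.706, 0.049, -0.05, -0.705]
ft_force: [-0.5, 0.3, -0.1]
opening: 0.0008
```

Run:
```python
from h import *
p,d=read_camera("wrist"); m=camera_model("wrist"); s,r=go([.493,-.001,.105]); cv2.imwrite("pics/w1.png",cv2.cvtColor(p,cv2.COLOR_RGB2BGR))
print("expected knob px",pix("wrist",[.493,-.001,.092],m), s["joint_positions"].round(2))
```

```text
clk 2.95 tcp [ 0.4929 -0.0035  0.1905] xaxis 8.06 zaxis [-0.14   0.99  -0.001] F [-0.18  0.19  0.44] open 0.0001
delta cm tool axes [0.05 8.55 0.25]
expected knob px [324.50803783 190.29734913] [ 0.33  0.41 -0.52  1.86  0.25  0.94 -0.16]
```

View pics/w1.png

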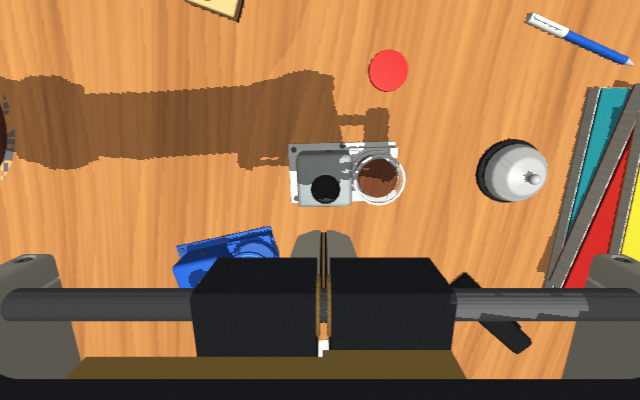

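The wrist view shows the knob at (325,189), predicted (324.5,190.3), so the alignment holds. Next I'll descend and press at moderate speed.

Request:
{"op": "apply_moves", "data": {"delta_pos": [[0,2,0.1],[0,2,0.1],[0,2,0],[0,2,0],[0,1.25,0],[0,0,0],[0,1.2,0],[0,1.2,0],[0,1.2,0],[0,0.15,0],[0,0,0],[0,0,0]], "yaw": [0,0,0,0,0,0,0,0,0,0,0,0], "grip": [1,1,1,1,1,1,1,1,1,1,1,1]}}

```text
clock: 4.15
ee_pos: [0.493, -0.0003, 0.0609]
tool_rot: [0.705, 0.051, -0.051, -0.705]
ft_force: [-0.1, -1.2, 2.2]
opening: 0.0006
```

Run:
```python
from h import *
a=read_camera("side")[0][180:250,250:400]; b=read_camera("wrist")[0]
cv2.imwrite("pics/p1.png",cv2.cvtColor(np.vstack([cv2.resize(a,(640,299),interpolation=cv2.INTER_CUBIC),b[:260]]),cv2.COLOR_RGB2BGR)); go([.493,-.001,.06])
```

```text
clk 4.25 tcp [ 4.93e-01 -3.00e-04  6.10e-02] xaxis 8.31 zaxis [-0.145  0.989 -0.   ] F [-0.35 -0.34  2.04] open 0.0007
delta cm tool axes [-0.01  0.1  -0.07]
```

View pics/p1.png

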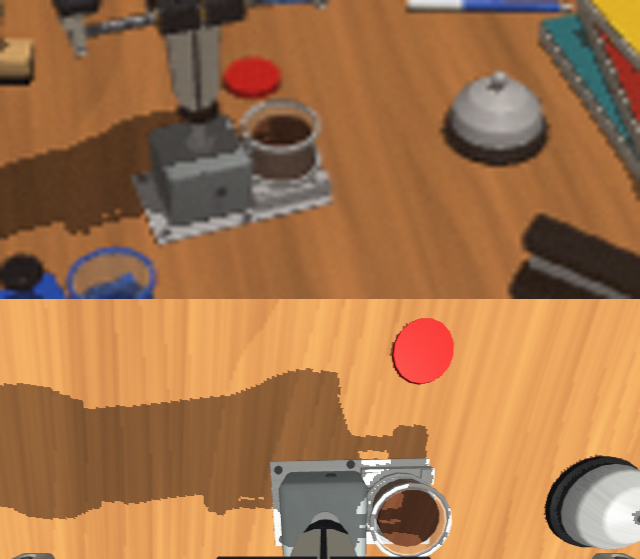

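Run:
```python
from h import *
for z in (.061,.08,.092): 
  k=pix("side",[.493,-.0003,z]); print(z,k,(k-[250,180])*4.27)
m=camera_model("wrist"); print("wrist cam",m["world_from_camera"][:3,3])
p,d=read_camera("side"); S=camera_model("side");T=S["world_from_camera"]
for v in range(196,226,2):
  row=[]
  for u in (296,297,298,300):
    z=d[v,u]; q=T@np.array([(u-S["cx"])/S["fx"]*z,(v-S["cy"])/S["fy"]*z,z,1]); row.append(tuple(q[:3].round(3)))
  print(v,row, p[v,297])
go([0.493,0,.05])
```

```text
0.061 [296.16002499 210.60177543] [197.10330672 130.66958107]
0.08 [295.86896004 205.75179501] [195.86045937 109.9601647 ]
0.092 [295.68227073 202.64101346] [195.06329602  96.6771275 ]
wrist cam [0.48156405 0.07282916 0.25346437]
196 [(np.float64(0.494), np.float64(-0.008), np.float64(0.123)), (np.float64(0.497), np.float64(-0.009), np.float64(0.123)), (np.float64(0.5), np.float64(-0.008), np.float64(0.122)), (np.float64(0.506), np.float64(-0.011), np.float64(0.123))] [110 101  90]
198 [(np.float64(0.494), np.float64(-0.007), np.float64(0.115)), (np.float64(0.497), np.float64(-0.011), np.float64(0.117)), (np.float64(0.5), np.float64(-0.008), np.float64(0.115)), (np.float64(0.506), np.float64(-0.008), np.float64(0.113))] [105  96  85]
200 [(np.float64(0.494), np.float64(-0.011), np.float64(0.11)), (np.float64(0.497), np.float64(-0.008), np.float64(0.107)), (np.float64(0.5), np.float64(-0.008), np.float64(0.107)), (np.float64(0.506), np.float64(-0.004), np.float64(0.103))] [103  94  83]
202 [(np.float64(0.493), np.float64(-0.011), np.float64(0.102)), (np.float64(0.496), np.float64(-0.0
[... 2409 characters left out ...]
.031), np.float64(0.049))] [97 97 94]
222 [(np.float64(0.488), np.float64(-0.032), np.float64(0.043)), (np.float64(0.491), np.float64(-0.035), np.float64(0.045)), (np.float64(0.494), np.float64(-0.034), np.float64(0.044)), (np.float64(0.5), np.float64(-0.032), np.float64(0.041))] [85 84 79]
224 [(np.float64(0.487), np.float64(-0.034), np.float64(0.037)), (np.float64(0.49), np.float64(-0.032), np.float64(0.035)), (np.float64(0.494), np.float64(-0.031), np.float64(0.033)), (np.float64(0.499), np.float64(-0.033), np.float64(0.034))] [81 81 78]
clk 4.3 tcp [ 4.93e-01 -3.00e-04  6.10e-02] xaxis 8.31 zaxis [-0.145  0.989 -0.   ] F [ 0.89 -0.63  1.57] open 0.0006
delta cm tool axes [0.   1.1  0.03]
```

Run:
```python
from h import *
p,d=read_camera("wrist"); m=camera_model("wrist"); T=m["world_from_camera"]
for (u,v) in [(100,60),(423,51),(560,60),(100,250),(325,200),(600,215),(322,240),(322,250),(316,235),(330,235),(322,280),(322,330)]:
    z=d[v,u]; q=T@np.array([(u-m["cx"])/m["fx"]*z,(v-m["cy"])/m["fy"]*z,z,1]); print((u,v),p[v,u],z.round(4),q[:3].round(4))
print("red by ray",ray("wrist",(423,51),.008,m))
print("tip px for tcp",pix("wrist",[.493,-.0003,.061],m),pix("wrist",[.493,-.0003,.09],m))
```

```text
(100, 60) [218 146  84] 0.2347 [ 0.3065  0.0879 -0.001 ]
(423, 51) [253  71  65] 0.2272 [0.5482 0.1284 0.0053]
(560, 60) [237 166  95] 0.2349 [ 0.6553  0.1389 -0.0012]
(100, 250) [225 155  87] 0.2776 [ 0.2986 -0.0736 -0.0018]
(325, 200) [111 115 114] 0.2114 [0.491  0.0167 0.0498]
(600, 215) [199 199 193] 0.2316 [0.6992 0.0305 0.0333]
(322, 240) [25 26 27] 0.1672 [0.4905 0.0073 0.0982]
(322, 250) [21 23 26] 0.1541 [0.4905 0.0077 0.1117]
(316, 235) [119 115 103] 0.169 [0.4869 0.0088 0.0958]
(330, 235) [119 115 103] 0.1687 [0.4945 0.01   0.0961]
(322, 280) [87 62 42] 0.1261 [0.4906 0.0077 0.1407]
(322, 330) [237 167  97] 0.2988 [ 0.5097 -0.1279 -0.0007]
red by ray [0.54749133 0.12780307 0.008     ]
tip px for tcp [324.32460106 229.04727659] [324.49944019 247.13723879]
```

Run:
```python
from h import *
p,d=read_camera("wrist"); m=camera_model("wrist"); T=m["world_from_camera"]
s=read_camera("side")[0]; s0=cv2.cvtColor(cv2.imread("pics/side0.png"),cv2.COLOR_BGR2RGB)
f=lambda i:cv2.resize(i,(400,300),interpolation=cv2.INTER_CUBIC)
A=np.vstack([np.hstack([f(s0[192:228,276:324]),f(s[192:228,276:324])]),np.hstack([f(p[170:260,265:385]),f(read_camera("top")[0][200:245,303:363])])])
cv2.imwrite("pics/z.png",cv2.cvtColor(A,cv2.COLOR_RGB2BGR))
for v in range(205,250,3):
    o=[]
    for u in (308,318,324,330,340):
        z=d[v,u]; q=T@np.array([(u-m["cx"])/m["fx"]*z,(v-m["cy"])/m["fy"]*z,z,1]); o.append(str(q[1:3].round(3)))
    print(v,o)
```

```text
205 ['[0.011 0.05 ]', '[0.013 0.05 ]', '[0.013 0.051]', '[0.014 0.05 ]', '[0.015 0.05 ]']
208 ['[0.009 0.049]', '[0.01 0.05]', '[0.011 0.05 ]', '[0.012 0.05 ]', '[0.012 0.05 ]']
211 ['[0.007 0.05 ]', '[0.008 0.05 ]', '[0.009 0.05 ]', '[0.009 0.049]', '[0.011 0.051]']
214 ['[0.005 0.05 ]', '[0.006 0.051]', '[0.007 0.051]', '[0.008 0.051]', '[0.008 0.05 ]']
217 ['[0.003 0.051]', '[0.004 0.052]', '[0.005 0.051]', '[0.006 0.052]', '[0.006 0.05 ]']
220 ['[0.001 0.05 ]', '[0.002 0.051]', '[0.003 0.053]', '[0.003 0.052]', '[0.004 0.05 ]']
223 ['[-0.002  0.05 ]', '[0.011 0.082]', '[0.012 0.084]', '[0.013 0.085]', '[0.002 0.051]']
226 ['[-0.004  0.05 ]', '[0.01  0.085]', '[0.011 0.085]', '[0.011 0.085]', '[0.011 0.083]']
229 ['[0.007 0.084]', '[0.009 0.086]', '[0.01  0.087]', '[0.01  0.087]', '[0.01  0.085]']
232 ['[0.009 0.092]', '[0.009 0.092]', '[0.008 0.087]', '[0.01  0.092]', '[0.009 0.086]']
235 ['[0.008 0.096]', '[0.009 0.096]', '[0.008 0.092]', '[0.01  0.096]', '[0.011 0.096]']
238 ['[0.008 0.1  ]', '[0.009 0.1  ]', '[0.008 0.096]', '[0.009 0.098]', '[0.011 0.1  ]']
241 ['[0.008 0.104]', '[0.009 0.104]', '[0.008 0.101]', '[0.01  0.104]', '[0.011 0.104]']
244 ['[0.008 0.108]', '[0.009 0.107]', '[0.008 0.105]', '[0.009 0.106]', '[0.011 0.109]']
247 ['[0.009 0.112]', '[0.009 0.111]', '[0.007 0.107]', '[0.01  0.113]', '[0.01  0.111]']
```

View pics/z.png

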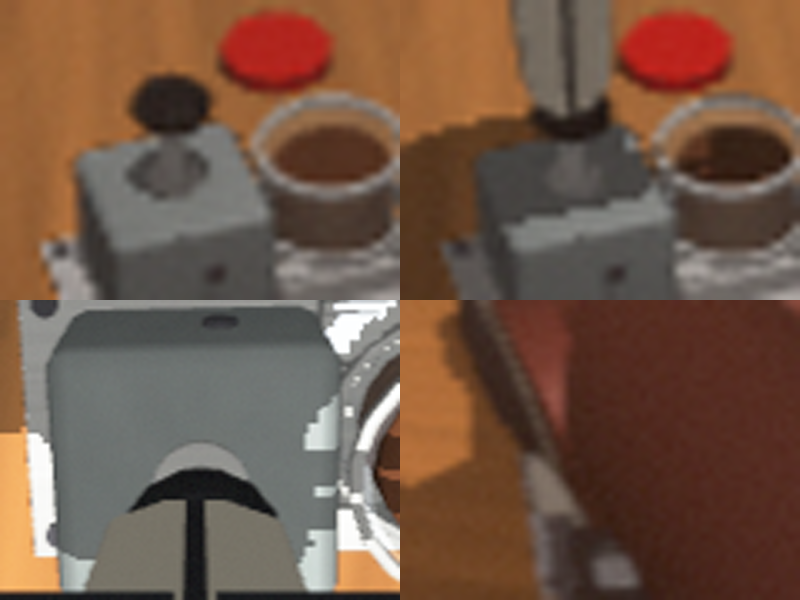

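In the enlarged view the fingertips sit on the knob at z≈0.087 while the reported TCP is 0.061, and force is only 2 N. So the plunger is down only a few millimetres. The closed fingertips end about 26 mm above the reported TCP, so I'll continue the same press and watch the force.

Request:
{"op": "apply_moves", "data": {"delta_pos": [[0,1.2,0],[0,1.2,0],[0,0.1,0],[0,0,0],[0,0,0]], "yaw": [0,0,0,0,0], "grip": [1,1,1,1,1]}}

```text
clock: 5.0
ee_pos: [0.4934, -0.0003, 0.0362]
tool_rot: [0.705, 0.052, -0.051, -0.705]
ft_force: [-1.4, -0.3, 5.4]
opening: 0.0007
```

Request:
{"op": "apply_moves", "data": {"delta_pos": [[0,0.1,0],[0,0.1,0],[0,0,0]], "yaw": [0,0,0], "grip": [1,1,1]}}

```text
clock: 5.3
ee_pos: [0.4934, -0.0003, 0.0343]
tool_rot: [0.705, 0.052, -0.051, -0.705]
ft_force: [-0.7, 0.1, 7.0]
opening: 0.0005
```

Request:
{"op": "apply_moves", "data": {"delta_pos": [[0,0.1,0],[0,0.1,0],[0,0,0]], "yaw": [0,0,0], "grip": [1,1,1]}}

```text
clock: 5.6
ee_pos: [0.4935, -0.0003, 0.0341]
tool_rot: [0.706, 0.052, -0.051, -0.705]
ft_force: [-4.6, -1.2, 20.7]
opening: 0.0007
```

Request:
{"op": "apply_moves", "data": {"delta_pos": [[0,0.1,0],[0,0,0]], "yaw": [0,0], "grip": [1,1]}}

```text
clock: 5.8
ee_pos: [0.4936, -0.0003, 0.034]
tool_rot: [0.706, 0.052, -0.051, -0.704]
ft_force: [-5.7, -2.0, 27.9]
opening: 0.0006
```

Run:
```python
from h import *
p,d=read_camera("side"); S=camera_model("side");T=S["world_from_camera"]
np.save("side1.npy",d); cv2.imwrite("pics/side1.png",cv2.cvtColor(p,cv2.COLOR_RGB2BGR))
go([.493,0,.03])
# token: dark brown on desk near mouth
hsv=cv2.cvtColor(p,cv2.COLOR_RGB2HSV); d0=np.load("side0.npy")
D=((d0-d)>.004)&(d>0)&(d0>0); D[:,:300]=0;D[:,380:]=0;D[:190]=0;D[240:]=0
n,l,s,c=cv2.connectedComponentsWithStats(D.astype(np.uint8))
for i in range(1,n):
  if s[i,4]>15: print(s[i],c[i],ray("side",c[i],.008))
```

```text
clk 5.85 tcp [ 4.936e-01 -3.000e-04  3.400e-02] xaxis 8.33 zaxis [-0.145  0.989 -0.002] F [-6.38 -1.39 28.39] open 0.0003
delta cm tool axes [-0.05  0.4   0.04]
[300 190  12  24  65] [302.12307692 197.92307692] [0.52621579 0.12658783 0.008     ]
[322 211  21  12 137] [332.20437956 216.31386861] [0.60799833 0.01483782 0.008     ]
```

The force jumped to 28 N at a constant height, so the plunger is on its stop and the token is out near (0.61,0.015). The fingertips sit 28 mm above the reported TCP. Now I'll release straight up.

Request:
{"op": "apply_moves", "data": {"delta_pos": [[0,-1.5,0],[0,-2.5,0],[0,-4,0],[0,-4,0],[-1,0,2.5],[-1,0,2.5],[0,0,2],[0,0,0],[0,0,0]], "yaw": [0,0,0,0,0,0,0,0,0], "grip": [1,1,1,1,0.4,0.4,0.4,0.4,0.4]}}

```text
clock: 6.75
ee_pos: [0.4632, 0.0657, 0.1505]
tool_rot: [0.705, 0.051, -0.052, -0.705]
ft_force: [0.8, 0.0, -1.0]
opening: 0.0276
```

Run:
```python
from h import *
p,d=read_camera("wrist"); m=camera_model("wrist"); go([.61,.06,.0])
q=read_camera("side")[0]
# brown token in wrist
hsv=cv2.cvtColor(p,cv2.COLOR_RGB2HSV); k=((hsv[...,2]<160)&(hsv[...,0]<15)&(hsv[...,1]>100)).astype(np.uint8)
n,l,s,c=cv2.connectedComponentsWithStats(k)
for i in range(1,n):
  if s[i,4]>200: print(s[i],c[i],ray("wrist",c[i],.008,m))
print("pred token px",pix("wrist",[.611,.017,.008],m))
cv2.imwrite("pics/w2.png",cv2.cvtColor(np.vstack([p,cv2.resize(q[190:240,280:400],(640,200))[:200]]),cv2.COLOR_RGB2BGR))
```

```text
clk 6.8 tcp [0.4633 0.065  0.1504] xaxis 8.26 zaxis [-0.144  0.99  -0.001] F [-0.53  0.34 -0.06] open 0.0281
delta cm tool axes [14.45 15.03 -2.59]
[    0    69   412   157 31619] [192.74129479 146.79768494] [0.31681654 0.08424361 0.008     ]
[ 421  219   57   39 1139] [441.75417032 238.01404741] [0.60972185 0.01949726 0.008     ]
[381 236  38  22 683] [400.40556369 247.35139092] [0.56418115 0.00084706 0.008     ]
pred token px [442.29296314 240.11281572]
```

View pics/w2.png

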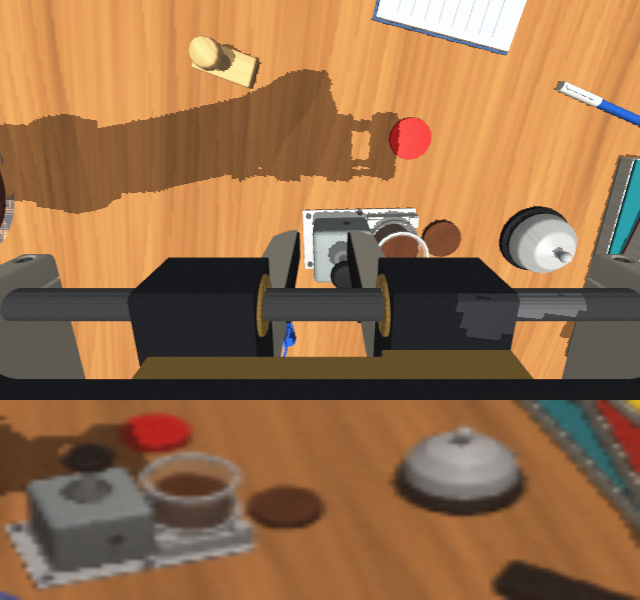

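The token is flat on the desk at (0.611,0.018), wrist pixel (442,238), and the plunger has sprung back. The fingertip offset affects body clearance over the bell and knob, so I'll measure how high the gripper parts really sit.

Run:
```python
from h import *
p,d=read_camera("wrist"); m=camera_model("wrist"); T=m["world_from_camera"]; s,r=go([.61,.06,.0])
v,u=np.mgrid[0:400,0:640]
P=np.stack([(u-m["cx"])/m["fx"]*d,(v-m["cy"])/m["fy"]*d,d,np.ones_like(d)],-1)@T.T
Q=(P[...,:3]-s["ee_pos"])@r   # tool coords
for (a,b) in [(297,234),(285,240),(350,236),(362,240),(200,262),(200,280),(200,320),(200,350),(100,300),(30,280),(30,350),(610,280),(320,305),(320,375),(50,390),(300,365)]:
    print((a,b),p[b,a],Q[b,a].round(3))
g=(Q[...,1]<-.02)&(np.abs(Q[...,0])<.12)&(np.abs(Q[...,2])<.06)&(d>0)&(v>225)
for lo,hi in [(-.12,-.08),(-.08,-.03),(-.03,.03),(.03,.08),(.08,.12)]:
    k=g&(Q[...,0]>lo)&(Q[...,0]<hi); print(lo,hi,"lowest y",np.percentile(Q[k][:,1],[90,98,99.5,100]).round(3),"z range",Q[k][:,2].min().round(3),Q[k][:,2].max().round(3))
```

```text
clk 6.9 tcp [0.4634 0.0647 0.1504] xaxis 8.19 zaxis [-0.142  0.99  -0.001] F [-0.1  -0.3   0.09] open 0.0275
delta cm tool axes [14.45 15.03 -2.54]
(297, 234) [18 20 22] [-0.016 -0.03   0.009]
(285, 240) [113 110  98] [-0.021 -0.042  0.01 ]
(350, 236) [39 37 37] [ 0.014 -0.032  0.008]
(362, 240) [117 113 101] [ 0.02  -0.041  0.01 ]
(200, 262) [25 26 29] [-0.034 -0.118  0.036]
(200, 280) [26 27 29] [-0.03  -0.128  0.036]
(200, 320) [36 34 40] [-0.028 -0.134  0.03 ]
(200, 350) [33 35 39] [-0.029 -0.134  0.022]
(100, 300) [69 69 69] [-0.055 -0.127  0.03 ]
(30, 280) [94 90 82] [-0.079 -0.12   0.031]
(30, 350) [93 90 81] [-0.078 -0.125  0.014]
(610, 280) [93 90 82] [ 0.077 -0.118  0.031]
(320, 305) [71 73 72] [-0.002 -0.127  0.029]
(320, 375) [98 77 38] [-0.001 -0.142  0.023]
(50, 390) [21 23 27] [-0.053 -0.145  0.023]
(300, 365) [100  78  40] [-0.006 -0.138  0.022]
-0.12 -0.08 lowest y [-0.113 -0.112 -0.112 -0.112] z range -0.003 0.037
-0.08 -0.03 lowest y [-0.118 -0.113 -0.112 -0.11 ] z range -0.009 0.037
-0.03 0.03 lowest y [-0.102 -0.045 -0.033 -0.025] z range -0.009 0.037
0.03 0.08 lowest y [-0.117 -0.112 -0.111 -0.11 ] z range -0.009 0.037
0.08 0.12 lowest y [-0.113 -0.113 -0.112 -0.111] z range 0.026 0.037
```

The body's lowest parts are 112 mm behind the reported TCP, so the whole tool is shifted by 28 mm and its real body-to-tip geometry matches the data. With tips at 3 to 4 mm, the reported TCP z is about -0.024. I'll go behind the token next.

Request:
{"op": "apply_moves", "data": {"delta_pos": [[3.54,0,-0.7],[3.54,0,-0.7],[3.54,0,-0.7],[3.54,0,-0.7],[0,0,0],[0,4,0],[0,4,0],[0,4,0],[0,3,0],[0,1,0],[0,0,0],[0,0,0]], "yaw": [0,0,0,0,0,0,0,0,0,0,0,0], "grip": [0.4,0.4,0.4,0.4,0.4,0.4,0.4,0.4,0.4,0.4,0.4,0.4]}}

```text
clock: 8.1
ee_pos: [0.6083, 0.059, -0.0079]
tool_rot: [-0.705, -0.052, 0.05, 0.705]
ft_force: [-0.5, 0.8, 0.2]
opening: 0.0274
```

Run:
```python
from h import *
p,d=read_camera("side"); w=read_camera("wrist")[0]; go([.607,.058,-.0245])
cv2.imwrite("pics/b1.png",cv2.cvtColor(np.vstack([w[130:330],cv2.resize(p[180:240,290:410],(640,320),interpolation=cv2.INTER_CUBIC)]),cv2.COLOR_RGB2BGR))
```

```text
clk 8.2 tcp [ 0.6088  0.0592 -0.0073] xaxis 8.31 zaxis [-0.144  0.99   0.   ] F [ 0.65 -0.93  0.17] open 0.0277
delta cm tool axes [-0.2   1.72 -0.09]
```

View pics/b1.png

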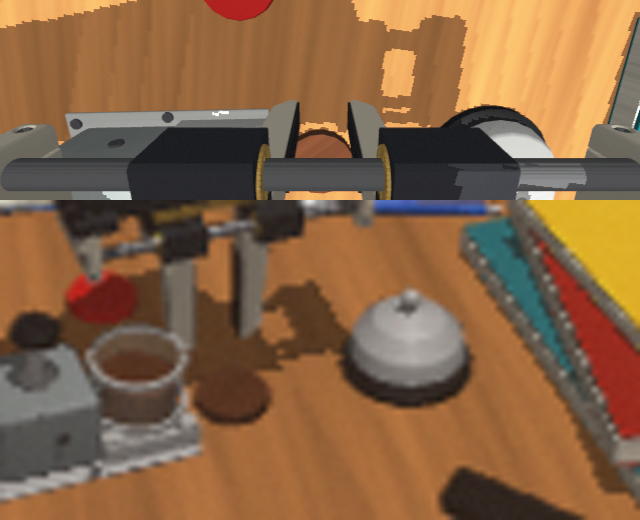

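The view shows the fingers straddling the line behind the token, clear of the bell and tube. I'll lower to 4 mm above the desk and make a first straight push parallel to the mouth.

Request:
{"op": "apply_moves", "data": {"delta_pos": [[0,0.8,0],[0,0.6,0],[0,0.25,0],[0,0,0],[0,0,-0.5],[0,0,-0.5],[0,0,-0.5],[0,0,-0.5],[0,0,-0.5],[0,0,-0.5],[0,0,0]], "yaw": [0,0,0,0,0,0,0,0,0,0,0], "grip": [0.4,0.4,0.4,0.4,0.4,0.4,0.4,0.4,0.4,0.4,0.4]}}

```text
clock: 9.3
ee_pos: [0.6118, 0.0278, -0.0259]
tool_rot: [0.706, 0.051, -0.051, -0.705]
ft_force: [-0.9, -0.6, -0.4]
opening: 0.0277
```

```bash
cat > tok.py <<'E'
from h import *
def tok(lo=300,hi=400):
    p,d=read_camera("side"); s,r=go([.56,-.30,-.024])
    hsv=cv2.cvtColor(p,cv2.COLOR_RGB2HSV); k=((hsv[...,2]<115)&(hsv[...,2]>40)&((hsv[...,0]<12)|(hsv[...,0]>172))&(hsv[...,1]>95)).astype(np.uint8)
    n,l,st,c=cv2.connectedComponentsWithStats(k)
    for i in range(1,n):
        if 40<st[i,4]<900:
            q=ray("side",c[i],.006)
            if .45<q[0]<.70 and -.45<q[1]<.08: print("cand",st[i],c[i].round(1),q.round(4),"tool z",(r.T@(q-s["ee_pos"]))[[0,2]].round(4))
    return p
if __name__=="__main__":
    p=tok(); import time; cv2.imwrite(f"pics/s{int(time.time())}.png",cv2.cvtColor(p,cv2.COLOR_RGB2BGR))
E
python3 tok.py
```

```text
clk 9.35 tcp [ 0.6117  0.0286 -0.0259] xaxis 8.27 zaxis [-0.144  0.99  -0.   ] F [0.37 0.4  0.69] open 0.0279
delta cm tool axes [ -9.84  -0.18 -31.77]
cand [328 214  14  11 107] [335.1 219.6] [ 6.144e-01 -2.000e-04  6.000e-03] tool z [-0.0015 -0.0289]
```

Request:
{"op": "apply_moves", "data": {"delta_pos": [[0,-0.1,-0.5],[0,0,-0.8],[0,0,-0.8],[0,0,-0.8],[0,0,-0.8],[0,0,-0.8],[0,0,-0.8],[0,0,-0.8],[0,0,-0.8],[0,0,-0.8],[0,0,-0.8],[0,0,0]], "yaw": [0,0,0,0,0,2,2,2,2,2,2,0], "grip": [0.4,0.4,0.4,0.4,0.4,0.4,0.4,0.4,0.4,0.4,0.4,0.4]}}

```text
clock: 10.55
ee_pos: [0.6196, -0.0574, -0.0249]
tool_rot: [0.707, -0.024, 0.024, -0.706]
ft_force: [0.0, 0.4, 0.2]
opening: 0.0276
```

```bash
python3 tok.py
```

```text
clk 10.6 tcp [ 0.6196 -0.0561 -0.0249] xaxis -3.76 zaxis [ 0.066  0.998 -0.001] F [0.41 0.62 0.71] open 0.0276
delta cm tool axes [ -4.35  -0.07 -24.72]
cand [334 233  15  11 122] [341.2 237.9] [ 0.616  -0.0852  0.006 ] tool z [-0.0017 -0.0292]
```

The token stays cradled between the tips (centred within about 2 mm). I'll continue turning towards the slip.

Request:
{"op": "apply_moves", "data": {"delta_pos": [[0,0,-0.8],[0,0,-0.8],[0,0,-0.8],[0,0,-0.8],[0,0,-0.8],[0,0,-1],[0,0,-1],[0,0,-1],[0,0,-1],[0,0,-1],[0,0,-1],[0,0,-1],[0,0,-1],[0,0,-1],[0,0,-0.5],[0,0,0]], "yaw": [2,2,2,2,2,0.5,0,0,0,0,0,0,0,0,0,0], "grip": [0.4,0.4,0.4,0.4,0.4,0.4,0.4,0.4,0.4,0.4,0.4,0.4,0.4,0.4,0.4,0.4]}}

```text
clock: 12.2
ee_pos: [0.5908, -0.1883, -0.0249]
tool_rot: [0.702, -0.088, 0.088, -0.701]
ft_force: [0.4, 0.5, 0.3]
opening: 0.0281
```

```bash
python3 tok.py
```

```text
clk 12.25 tcp [ 0.5911 -0.1872 -0.0249] xaxis -14.21 zaxis [0.245 0.969 0.   ] F [ 0.4   1.53 -0.63] open 0.028
delta cm tool axes [ -0.24  -0.09 -11.69]
cand [310 209  12   5  52] [315.3 211. ] [0.5595 0.053  0.006 ] tool z [-0.0895  0.2251]
cand [332 266  16  13 147] [339.2 272.3] [ 0.5826 -0.2174  0.006 ] tool z [-0.0008 -0.0313]
```

Request:
{"op": "apply_moves", "data": {"delta_pos": [[0,0,-1],[0,0,-1],[0,0,-1],[0,0,-1],[0,0,-1],[0,0,-1],[0,0,-1],[0,0,-0.8],[0,0,-0.5],[0,0,-0.4],[0,0,-0.2],[0,0,0],[0,0,0]], "yaw": [0,0,0,0,0,0,0,0,0,0,0,0,0], "grip": [0.4,0.4,0.4,0.4,0.4,0.4,0.4,0.4,0.4,0.4,0.4,0.4,0.4]}}

```text
clock: 13.55
ee_pos: [0.5696, -0.2727, -0.0248]
tool_rot: [-0.702, 0.087, -0.087, 0.702]
ft_force: [-0.7, 0.8, -0.4]
opening: 0.0279
```

```bash
python3 tok.py
```

```text
clk 13.6 tcp [ 0.5696 -0.2726 -0.0248] xaxis -14.13 zaxis [0.244 0.97  0.   ] F [-0.1   1.06 -0.51] open 0.0278
delta cm tool axes [-0.26 -0.08 -2.89]
cand [310 209  12   5  52] [315.3 211. ] [0.5595 0.053  0.006 ] tool z [-0.0892  0.3133]
cand [330 291  17  14 176] [337.8 297.7] [ 0.5618 -0.3008  0.006 ] tool z [-0.0007 -0.0293]
```

Token is at about (0.562,-0.300), on the slip. I'll back away first, then lift, retreat and check.

Request:
{"op": "apply_moves", "data": {"delta_pos": [[0,0,0.8],[0,0,1.5],[0,-0.5,1.5],[0,-3,0],[0,-4,0],[0,-4,0],[0,-4,0],[-3,-2,3],[-4,0,3],[-4,0,3],[0,0,0],[0,0,0],[0,0,0]], "yaw": [0,0,0,0,0,0,0,0,0,0,0,0,0], "grip": [0.4,0.4,0.4,0.4,0.4,0.4,0.4,0.4,0.4,0.4,0.4,0.4,0.4]}}

```text
clock: 14.9
ee_pos: [0.4954, -0.1222, 0.1507]
tool_rot: [0.702, -0.086, 0.088, -0.702]
ft_force: [0.8, -0.2, -0.3]
opening: 0.0281
```

Run:
```python
from h import *
from tok import tok
p=tok(); t=read_camera("top")[0]
k=(t[...,0]<130)&(t[...,2]<70)&(t[...,0]>30); k[:190]=0;k[240:]=0;k[:,405:]&=True;k[:,:415]=0;k[:,465:]=0
n,l,st,c=cv2.connectedComponentsWithStats(k.astype(np.uint8))
for i in range(1,n):
    if st[i,4]>30:
        q=ray("top",c[i],.008); a=np.radians(11); e=q-[.547,-.304,.008]
        print("top token",st[i],q.round(4),"slip frame",e[0]*np.cos(a)+e[1]*np.sin(a),-e[0]*np.sin(a)+e[1]*np.cos(a))
A=cv2.resize(t[120:300,270:510],(640,480),interpolation=cv2.INTER_CUBIC)
cv2.imwrite("pics/f.png",cv2.cvtColor(A,cv2.COLOR_RGB2BGR)); cv2.imwrite("pics/fs.png",cv2.cvtColor(p[140:360,200:420],cv2.COLOR_RGB2BGR))
d0=cv2.imread("pics/side0.png").astype(int); D=np.abs(p[...,::-1].astype(int)-d0).sum(2)
```

```text
clk 14.95 tcp [ 0.4955 -0.1227  0.1505] xaxis -14.23 zaxis [0.246 0.969 0.   ] F [-0.07  1.21 -0.18] open 0.028
delta cm tool axes [ 10.58  17.46 -15.6 ]
cand [310 209  12   5  51] [315.4 211. ] [0.5597 0.0529 0.006 ] tool z [0.0189 0.186 ]
cand [330 291  17  14 182] [337.9 297.4] [ 0.5622 -0.2999  0.006 ] tool z [ 0.108  -0.1554]
top token [ 415  190   31   50 1217] [ 0.5294 -0.269   0.008 ] slip frame -0.010575881174750078 0.03772348869330619
```

View pics/f.png

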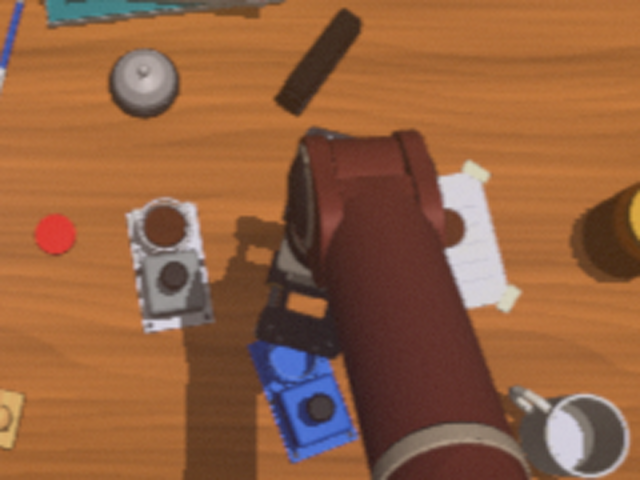

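The top view shows the token at crop (452,228), on the slip but partly hidden by the arm; nothing else looks moved. One enlarged side crop to confirm.

Run:
```python
import cv2
i=cv2.imread("pics/fs.png"); cv2.imwrite("pics/fs2.png",cv2.resize(i[30:200,60:200],(494,600),interpolation=cv2.INTER_CUBIC))
```

```text
(no output)
```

View pics/fs2.png

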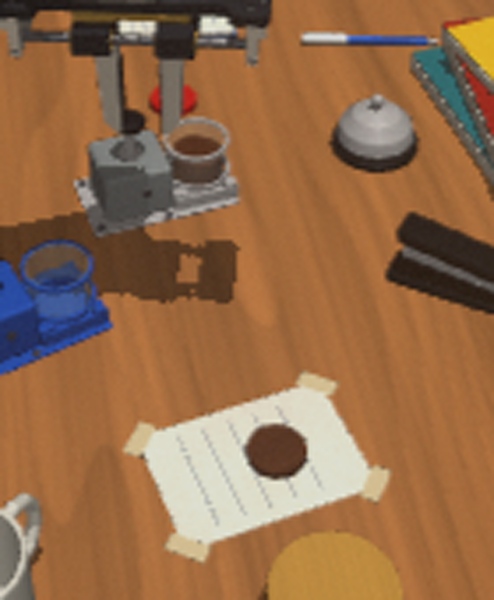

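The side crop shows the token flat at (277,450), wholly inside the slip. The plunger is up, the other tokens are in the tube, and the hand is clear. Handing in.

```bash
python3 -c "
from rig import env,status
print(env.job_done(), status.read_state()['clock'])"
```

```text
the job is handed in; nothing more can be done
the job is handed in; nothing more can be done
```

The job is done and handed in at about 15 s of the 56 s allowed. I pressed the grey dispenser's plunger down onto its stop once and let it spring back. One token came out, and I pushed it along the desk with two fingertips onto the white slip, then backed off and lifted the hand clear.

**Last checks:**
- **Token:** the side view puts it flat at about (0.562, -0.300), wholly on the slip and about 15 mm from its centre.
- **Dispenser:** the plunger is up again and the other tokens are still in the tube.
- **Bystanders:** nothing else in view looks moved.

**Checks that failed or disagreed:**
- **Tool height:** the real fingertips ended about 28 mm above the reported TCP. The first descent therefore pressed the plunger only about 5 mm. I continued down from there without releasing, until it reached the stop at 28 N.
- **Final top view:** the arm partly hid the token, so the automatic top-view measurement picked up the arm and is not valid. The final position rests on the side view alone.

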